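# Set a grinder arbor bearing against its stop and torque the hold-down nut

### The arm

A 6-joint arm with a two-finger parallel gripper is mounted at the origin on the work surface. World frame = base frame: x ahead of the robot, y to its left, z up, the work surface at z = 0. Lengths are in m, angles in rad, forces in N, time in s.
With the tool pointing down it reaches from about 0.225 to 0.725 m from the base axis. Payload 3.1 kg.
Tool frame: the origin (TCP) lies at the very end of the fingers, on their centre line; the grasp point (between the pads) lies manip.grip_point_offset behind it (manip.grip_point_offset is the distance from the TCP to the grasp point, in m); z points along the fingers, y is the line along which they close (so a half turn about z gives the same grasp; the last joint's range is limited). The gripper opens to 85 mm and grips with 20 to 120 N. Pads are 22 mm wide; open, the fingers measure 114 mm over their backs; the gripper's body (76 mm by 85 mm) begins 54 mm behind the grasp point. The pads swing forward as they close: fully open they stand 13 mm farther back than shut.
Start: joints at [-1.24, 0.048, 0.099, 1.622, 0, 1.443], TCP at [0.232, -0.471, 0.231] pointing down, gripper open.
Joint ranges: [-2.91, 2.91], [-0.99, 1.94], [-1.21, 1.42], [-2.12, 2.29], [-1.49, 1.47], [-3.14, 3.14]. Speed limits (rad/s): [2.79, 2.79, 3.14, 3.14, 3.14, 3.14].

### API

Orientations are given as a unit quaternion [x, y, z, w].
In Python, from station import readout, eyes, order, manip gives the robot as it stands.
- The arm moves only by the tool move_arm, never from a script. Its argument "rows" is a list of rows, each an object of numbers: "dx", "dy", "dz": the shift along the tool's x, y, z in m; "rx", "ry", "rz": the turn, a rotation vector about the tool's x, y, z in degrees; "hand": the finger opening in m, from 0 to 0.0854. A call has 1 to 20 rows; each row is the pose to reach, as a shift and turn from the pose commanded when the call began, along the tool's axes at that moment; what a row does not reach only later rows make up. A row lasts 1/12 s, in which the tool goes at most 41.7 mm and 7.16 degrees, less where a joint would pass 70% of its speed; a pose out of reach is approached as far as the arm can. A call with a gripper value outside its range is refused whole. The fingers move at their own pace and stop on an object; "grip_force" is the grip in N (left out, the last holds). Time passes only in rows, so rows that repeat a pose let the fingers close. It gives the time, the measured TCP pose, the force, the opening and the grip force at its end, in the units of the state.
- readout.state(): the state, without advancing time (a new reading comes with each control period).
- eyes.snapshot(name): name is "scene" or "top" or "wrist"; returns a dict with "pixels" (420x560x3 uint8, red, green, blue), "fx", "fy", "cx", "cy" (pixels), "rvec" (rotation vector, rad) and "tvec" (3), from world to camera coordinates, as OpenCV has them; the wrist camera has in their place "tool_from_camera" (4x4, takes a point from camera to tool coordinates, whose origin is the TCP and whose axes are the flange's). Camera axes: x right, y down, z forward; pixel columns grow to the right and rows downward; lengths in m; the calibration is good to about 2 mm. A picture is of the moment at which its call begins: read the wrist's pose just before it. There is no depth.
- order.job_done(): hands the job in; it is judged then, once.
The state is a dict: "t": time; "joint_pos": joint angles; "joint_vel": joint speeds; "tau": joint torques, N m; "tcp_pos": TCP position; "eef_rot": TCP orientation; "force": force on the tool from outside, world axes, zero at the start; "wrist_torque": the same for the moment, N m; "finger_gap": opening from 0.0 (shut) to 1.0 (fully open); "grip_force": force on a finger pad.
Only numpy, scipy, OpenCV 4.12 (cv2) and the standard library are available. Lean on these libraries where they do the work, as an engineer would, in place of code of your own. Each camera call takes 0.05 s, during which the arm holds its last target. There are 200 camera calls.

### The job

Push the green bearing block along its bedplate until it is fully home against the brass-tipped stop screw, without shifting the screw. Then turn the torque wrench clockwise (seen from above) until it breaks over with its click, stop right there, before its hinge comes up solid and the nut is overtightened, and let go so that the handle straightens, with the nut left tight and the block still home. Leave the other things on the bench alone.

Things in the scene. Friction and masses are not known exactly. Their poses are not given: they have to be found in the camera images.
- bedplate: Fixed grey plate under the job, 120 (x) by 395 (y) by 12 mm; origin on its underside below the nut's vertical axis, z up; it reaches from 270 mm to -y to 125 mm to +y. At its +y end a dark lug, 40 mm high, carries the stop screw. A green pillow-block bearing slides on it along y; the nut with the wrench goes through the slot in its +y foot. The block's other nut is not part of the job.
- stop_tip (a point): Tip of the stop screw (18 mm brass disc facing the bedplate's -y), 22 mm above the table. A push of about 40 N shifts it out of its setting.
- bearing (a joint): Gap in m between the green block and the tip of the stop screw: 0 when fully home; starts 15 to 28 mm open. Pushing the block to the bedplate's +y closes it. The block slides straight, stiffly (about 4 N), and stays where it is left.
- lug_face (a point): Centre of the outer (-y) face of the yellow upright push lug at the block's -y end, axes as the bedplate's. Lug: 50 mm wide (x), 12 mm thick (y, from this face to +y), 42 mm tall; the point is 52 mm and the lug's top 68 mm above the table. Nothing stands on its -y side; on its +y side 20 mm are free before a fixed bolt 52 mm high. The block's 100 mm high housing starts 108 mm to +y.
- nut_axis (a point): Point on the nut's vertical axis at the wrench's height, 70 mm above the table, fixed; axes as the bedplate's. The wrench sits captive on the nut and turns it clockwise, seen from above, to tighten. The nut turns with a light drag (0.5 N m, 2 to 3 N at the grip) for 0.3 to 0.7 rad, different each time; then it seats and the torque climbs at once.
- grip (a point): Middle of the torque wrench's black grip, on its axis, 200 mm from the nut's axis and 70 mm above the table; x points outward along the handle, z up. The grip is a level round bar 28 mm thick, reaching from 145 to 265 mm from the nut's axis, red at both ends; nearer the nut is a 22 mm steel tube. It starts pointing roughly to the bedplate's +y (within 30 degrees).
- handle (a joint): Break-over angle of the handle in rad about a vertical hinge 45 mm from the nut's axis: 0 straight, 0.18 at its solid end. A trip spring holds it straight until about 12 N at the grip, then it clicks over, clearly bent from 0.07 on, and the resistance falls to a third by the end. It straightens by itself when let go.
- washer_mark (a point): Red dot on the 48 mm washer under the nut, 21.5 mm from the nut's axis, 32 mm above the table. Its angle at the start is random. It stays still unless the nut is overtightened: pulled on past the click the wrench comes up solid, and from about 22 N at the grip (4.5 N m) the washer is dragged round.
- nut_mark (a point): White dot on the nut's flange, 16 mm from its axis, 35 mm above the table; turns with the nut.
- spanner: Loose open-ended steel spanner lying beyond the bedplate; origin on its underside. A bystander: leave it alone.
- screwdriver: Loose screwdriver lying near the robot on its right; origin on its underside. A bystander: leave it alone.
- grease_tin: Loose blue tin with a red lid, 70 mm across, 70 mm high; origin on its underside. A bystander: leave it alone.
- mug: Loose white mug, 80 mm across, 90 mm high, on the left; origin on its underside. A bystander: leave it alone.
- brush: Loose hand brush lying far left; origin on its underside. A bystander: leave it alone.
- abrasive_disc: Loose brown abrasive disc, 120 mm across, 12 mm thick, lying beyond the wrench; origin on its underside. A bystander: leave it alone.

How it is judged:
By the outcome, as a careful person would: the job done as asked, in the order asked, and still so for the second after the job is handed in, with the robot touching nothing.
It also fails if it takes over 69 s, if anything falls off the work surface, if the arm or the gripper's body presses on something with over 40 N, if the wrist force passes 120 N, or if a joint passes its speed limit or range.

## Working session

There is one attempt and no reset: what is moved stays moved. The work goes in short steps, Python scripts to look and compute and a tool call to move; the robot and the scene stay as the last step left them, time stands still between calls to the robot, and variables do not carry over. Pictures are saved under pics/ and viewed, at most 10 in all, crops included, and the job is handed in when it is done.

Besides the shell and the picture viewer there is one more tool, called after ">>>" as a command line: name --argument value ..., lists and objects as JSON in quotes. move_arm: Moves the arm, as the interface text tells. Its arguments: {"type":"object","properties":{"rows":{"type":"array"},"grip_force":{"type":"number"}},"required":["rows"]}

```bash
mkdir -p pics; ls; python3 - <<'E'
from station import readout, eyes, manip
import cv2,numpy as np
s=readout.state();print({k:np.round(v,3).tolist() for k,v in s.items()},manip.grip_point_offset)
for n in("scene","top"):
    d=eyes.snapshot(n);cv2.imwrite(f"pics/{n}0.png",d["pixels"][:,:,::-1]);print(n,d["fx"],d["cx"],d["cy"],d["rvec"],d["tvec"])
E
```

```text
pics
{'t': 0.0, 'joint_pos': [-1.24, 0.049, 0.098, 1.622, -0.0, 1.443], 'joint_vel': [0.0, -0.0, 0.001, -0.001, 0.0, 0.0], 'tau': [0.001, -33.878, 32.002, 0.02, -0.0, -0.0], 'tcp_pos': [0.232, -0.47, 0.23], 'eef_rot': [0.974, 0.227, -0.0, -0.001], 'force': [0.054, -0.705, -0.547], 'wrist_torque': [-0.032, -0.012, 0.007], 'grip_force': 0.0, 'finger_gap': 1.003} 0.0187
scene 543.1417388755486 284.55143241794116 214.20055154981486 [ 1.25212328  2.21818916 -0.98380495] [ 0.26456636 -0.29035288  1.90033887]
top 448.59852530475183 281.9342797525482 212.96764745888856 [ 2.18156954 -2.15369445  0.09961764] [0.04940029 0.56107755 1.49614447]
```

View pics/top0.png

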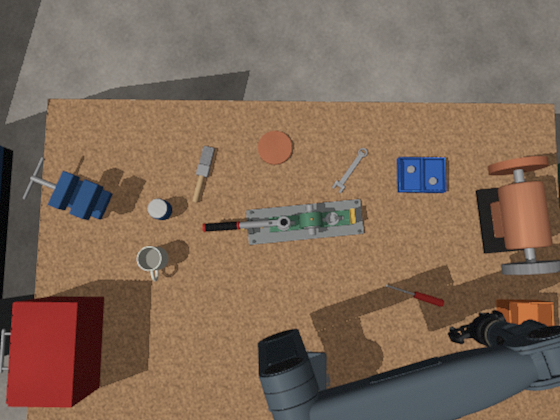

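View pics/scene0.png

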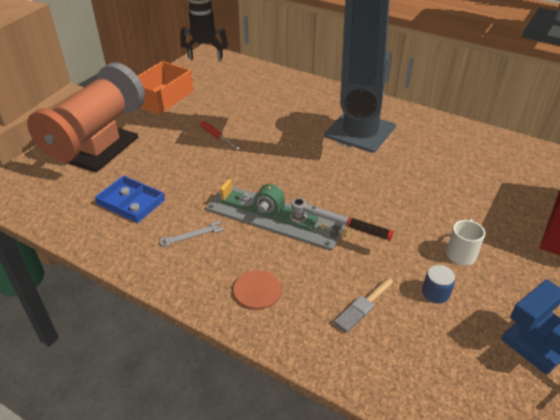

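The top view shows the yellow lug at about (352,215), the nut at (284,222), the grip from (203,227) to (240,226) with red ends, and the bedplate's +y pointing image-left. I'll measure these by mask.

```bash
cat > h.py <<'E'
from station import readout, eyes, manip
import cv2,numpy as np
from scipy.spatial.transform import Rotation as R
def cam(n):
    s=readout.state(); d=eyes.snapshot(n)
    K=np.array([[d["fx"],0,d["cx"]],[0,d["fy"],d["cy"]],[0,0,1]])
    if n=="wrist":
        T=np.eye(4);T[:3,:3]=R.from_quat(s["eef_rot"]).as_matrix();T[:3,3]=s["tcp_pos"]
        M=T@np.array(d["tool_from_camera"]);A,o=M[:3,:3],M[:3,3]
    else:
        A=R.from_rotvec(d["rvec"]).as_matrix().T;o=-A@np.array(d["tvec"])
    return d["pixels"],K,A,o,s
def ray(c,uv,z):
    _,K,A,o,_=c
    uv=np.atleast_2d(uv);r=(A@np.linalg.inv(K)@np.c_[uv,np.ones(len(uv))].T).T
    return o+r*((z-o[2])/r[:,2])[:,None]
def proj(c,P):
    _,K,A,o,_=c
    q=(K@A.T@(np.atleast_2d(P)-o).T).T
    return q[:,:2]/q[:,2:]
def hsv(c): return cv2.cvtColor(c[0],cv2.COLOR_RGB2HSV)
def blobs(m,mn=5):
    n,l,st,ce=cv2.connectedComponentsWithStats(m.astype(np.uint8),connectivity=8)
    return [(ce[i],st[i],l==i) for i in range(1,n) if st[i][4]>=mn]
E
python3 - <<'E'
from h import *
c=cam("top");H=hsv(c)
def rng(lo,hi,box):
    m=cv2.inRange(H,lo,hi);k=np.zeros_like(m);x0,y0,x1,y1=box;k[y0:y1,x0:x1]=1;return (m>0)&(k>0)
for nm,lo,hi,box,z in [("yellow",(20,140,120),(32,255,255),(335,195,370,235),.068),("redA",(0,150,60),(6,255,255),(195,215,250,240),.07),("black",(0,0,0),(180,255,45),(195,210,250,240),.07),("grey",(0,0,70),(180,45,200),(240,195,370,245),.012)]:
    for b in blobs(rng(lo,hi,box),4):
        r=cv2.minAreaRect(np.argwhere(b[2])[:,::-1].astype(np.float32))
        print(nm,b[0].round(1),b[1][4],ray(c,b[0],z)[0].round(4),"rect",np.round(ray(c,cv2.boxPoints(r),z)[:,:2],3).tolist())
cv2.imwrite("pics/top1.png",cv2.resize(c[0][190:255,195:375,::-1],None,fx=4.4,fy=4.4,interpolation=cv2.INTER_CUBIC))
E
```

```text
yellow [352.1 216. ] 63 [ 0.5494 -0.1755  0.068 ] rect [[0.572, -0.165], [0.574, -0.18], [0.527, -0.186], [0.525, -0.171]]
redA [237.3 224.5] 18 [0.5162 0.2028 0.07  ] rect [[0.528, 0.207], [0.528, 0.201], [0.505, 0.2], [0.505, 0.207]]
redA [203.7 227.7] 21 [0.5043 0.3136 0.07  ] rect [[0.516, 0.319], [0.516, 0.31], [0.493, 0.309], [0.493, 0.319]]
black [220.8 226. ] 221 [0.5104 0.2573 0.07  ] rect [[0.519, 0.308], [0.527, 0.209], [0.502, 0.207], [0.495, 0.305]]
grey [300.7 222. ] 3150 [ 0.5317 -0.008   0.012 ] rect [[0.569, 0.207], [0.616, -0.212], [0.496, -0.223], [0.45, 0.192]]
```

View pics/top1.png

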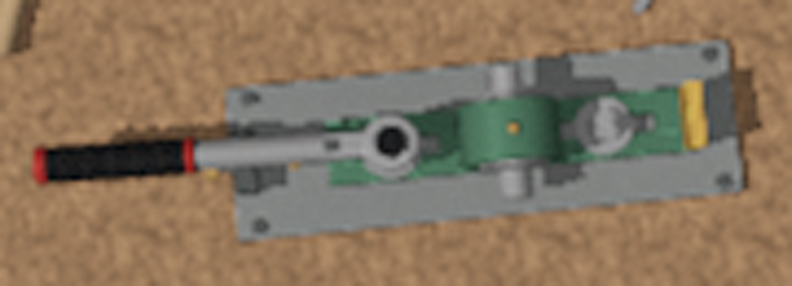

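Everything is measured: bedplate yaw about 6°, lug face about (0.550, -0.182), nut about (0.532, 0.054), grip middle about (0.511, 0.253). Next I go to just behind the lug, fingers shut, with tool x along bedplate +y.

>>> move_arm --rows '[{"dx": 0.2,"dy": -0.034,"rz": -35,"hand": 0},{"dx": 0.395,"dy": -0.067,"rz": -70,"hand": 0},{"dx": 0.395,"dy": -0.067,"rz": -70,"hand": 0},{"dx": 0.395,"dy": -0.067,"rz": -70,"hand": 0},{"dx": 0.395,"dy": -0.067,"rz": -70,"hand": 0},{"dx": 0.395,"dy": -0.067,"rz": -70,"hand": 0},{"dx": 0.395,"dy": -0.067,"rz": -70,"hand": 0},{"dx": 0.395,"dy": -0.067,"rz": -70,"hand": 0},{"dx": 0.395,"dy": -0.067,"rz": -70,"hand": 0},{"dx": 0.395,"dy": -0.067,"rz": -70,"hand": 0},{"dx": 0.395,"dy": -0.067,"rz": -70,"hand": 0},{"dx": 0.395,"dy": -0.067,"rz": -70,"hand": 0},{"dx": 0.395,"dy": -0.067,"rz": -70,"hand": 0},{"dx": 0.395,"dy": -0.067,"rz": -70,"hand": 0},{"dx": 0.395,"dy": -0.067,"rz": -70,"hand": 0}]' --grip_force 60

```text
invalid input
```

```bash
python3 - <<'E'
from h import *
c=cam("wrist");s=c[4];print(s["t"],s["tcp_pos"],R.from_quat(s["eef_rot"]).as_matrix().round(3).tolist(),s["joint_pos"],s["force"])
cv2.imwrite("pics/w1.png",c[0][:,:,::-1])
m=cv2.inRange(hsv(c),(20,140,100),(32,255,255))>0
for b in blobs(m,40):
    r=cv2.minAreaRect(np.argwhere(b[2])[:,::-1].astype(np.float32))
    print(b[0],b[1],np.round(ray(c,cv2.boxPoints(r),.068)[:,:2],4).tolist())
E
```

```text
0.15 [ 0.23233965 -0.47025389  0.23033314] [[0.897, 0.443, -0.001], [0.443, -0.897, 0.002], [0.0, -0.002, -1.0]] [-1.23980367e+00  4.86241117e-02  9.78973512e-02  1.62196390e+00
  1.35356137e-05  1.44298825e+00] [ 0.18148622  0.35068039 -0.22781862]
```

View pics/w1.png

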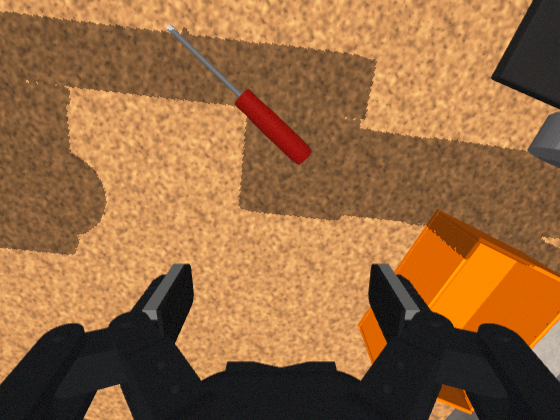

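The move was refused, so the arm hasn't moved; this wrist view shows only the screwdriver and the open fingers. I'll retry with every key given.

>>> move_arm --rows '[{"dx": 0.2,"dy": -0.034,"dz": 0,"rx": 0,"ry": 0,"rz": -35,"hand": 0.0},{"dx": 0.395,"dy": -0.067,"dz": 0,"rx": 0,"ry": 0,"rz": -70,"hand": 0.0}]' --grip_force 60

```text
t: 0.37
tcp_pos: [0.2992, -0.4223, 0.2307]
eef_rot: [0.938, 0.347, -0.0, -0.0]
force: [1.3, -0.1, -0.7]
finger_gap: 0.748
grip_force: 0.0
```

>>> move_arm --rows '[{"dx": 0.316,"dy": 0.026,"dz": 0,"rx": 0,"ry": 0,"rz": -55.4,"hand": 0.0},{"dx": 0.316,"dy": 0.026,"dz": 0,"rx": 0,"ry": 0,"rz": -55.4,"hand": 0.0},{"dx": 0.316,"dy": 0.026,"dz": 0,"rx": 0,"ry": 0,"rz": -55.4,"hand": 0.0},{"dx": 0.316,"dy": 0.026,"dz": 0,"rx": 0,"ry": 0,"rz": -55.4,"hand": 0.0},{"dx": 0.316,"dy": 0.026,"dz": 0,"rx": 0,"ry": 0,"rz": -55.4,"hand": 0.0},{"dx": 0.316,"dy": 0.026,"dz": 0,"rx": 0,"ry": 0,"rz": -55.4,"hand": 0.0},{"dx": 0.316,"dy": 0.026,"dz": 0,"rx": 0,"ry": 0,"rz": -55.4,"hand": 0.0},{"dx": 0.316,"dy": 0.026,"dz": 0,"rx": 0,"ry": 0,"rz": -55.4,"hand": 0.0},{"dx": 0.316,"dy": 0.026,"dz": 0,"rx": 0,"ry": 0,"rz": -55.4,"hand": 0.0},{"dx": 0.316,"dy": 0.026,"dz": 0,"rx": 0,"ry": 0,"rz": -55.4,"hand": 0.0},{"dx": 0.316,"dy": 0.026,"dz": 0,"rx": 0,"ry": 0,"rz": -55.4,"hand": 0.0},{"dx": 0.316,"dy": 0.026,"dz": 0,"rx": 0,"ry": 0,"rz": -55.4,"hand": 0.0},{"dx": 0.316,"dy": 0.026,"dz": 0,"rx": 0,"ry": 0,"rz": -55.4,"hand": 0.0}]'

```text
t: 1.45
tcp_pos: [0.5558, -0.237, 0.2315]
eef_rot: [0.67, 0.742, -0.0, 0.0]
force: [-0.5, -1.2, -0.0]
finger_gap: 0.0
grip_force: 0.0
```

```bash
python3 - <<'E'
from h import *
c=cam("wrist");s=c[4];print(s["t"],s["tcp_pos"],R.from_quat(s["eef_rot"]).as_matrix().round(3).tolist(),s["joint_pos"],s["force"])
cv2.imwrite("pics/w2.png",c[0][:,:,::-1])
m=cv2.inRange(hsv(c),(20,140,100),(32,255,255))>0
for b in blobs(m,40):
    r=cv2.minAreaRect(np.argwhere(b[2])[:,::-1].astype(np.float32))
    print(b[0],b[1],np.round(ray(c,cv2.boxPoints(r),.068)[:,:2],4).tolist())
E
```

```text
1.45 [ 0.5558145  -0.2370015   0.23154749] [[-0.102, 0.995, -0.0], [0.995, 0.102, -0.0], [-0.0, -0.0, -1.0]] [-5.13862675e-01  2.59994619e-01  3.36800289e-01  1.64754036e+00
 -2.71562266e-04  9.54584601e-01] [-0.53038054 -1.24739247 -0.04868419]
[282.18406593 126.18681319] [257 119  51  15 728] [[0.5276, -0.1864], [0.5265, -0.1733], [0.5745, -0.1683], [0.5762, -0.1814]]
```

View pics/w2.png

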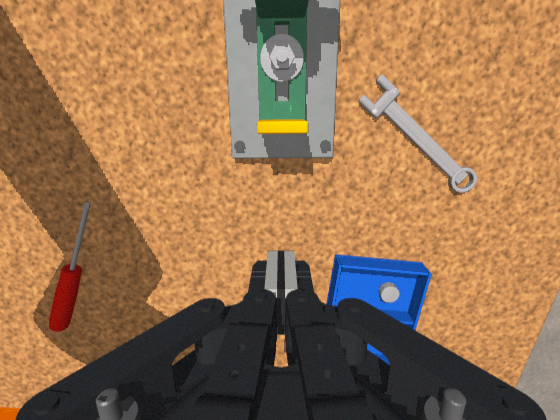

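The view confirms it: lug at (282,126), square to the tool and 1.6 mm off its centre line, with nothing below the fingers. I'll go down to z = 0.042 and close in.

>>> move_arm --rows '[{"dx": 0,"dy": 0.0015,"dz": 0.189,"rx": 0,"ry": 0,"rz": 0,"hand": 0.0},{"dx": 0,"dy": 0.0015,"dz": 0.189,"rx": 0,"ry": 0,"rz": 0,"hand": 0.0},{"dx": 0,"dy": 0.0015,"dz": 0.189,"rx": 0,"ry": 0,"rz": 0,"hand": 0.0},{"dx": 0,"dy": 0.0015,"dz": 0.189,"rx": 0,"ry": 0,"rz": 0,"hand": 0.0},{"dx": 0,"dy": 0.0015,"dz": 0.189,"rx": 0,"ry": 0,"rz": 0,"hand": 0.0},{"dx": 0,"dy": 0.0015,"dz": 0.189,"rx": 0,"ry": 0,"rz": 0,"hand": 0.0},{"dx": 0.02,"dy": 0.0015,"dz": 0.189,"rx": 0,"ry": 0,"rz": 0,"hand": 0.0},{"dx": 0.034,"dy": 0.0015,"dz": 0.189,"rx": 0,"ry": 0,"rz": 0,"hand": 0.0},{"dx": 0.04,"dy": 0.0015,"dz": 0.189,"rx": 0,"ry": 0,"rz": 0,"hand": 0.0},{"dx": 0.044,"dy": 0.0015,"dz": 0.189,"rx": 0,"ry": 0,"rz": 0,"hand": 0.0},{"dx": 0.046,"dy": 0.0015,"dz": 0.189,"rx": 0,"ry": 0,"rz": 0,"hand": 0.0},{"dx": 0.048,"dy": 0.0015,"dz": 0.189,"rx": 0,"ry": 0,"rz": 0,"hand": 0.0},{"dx": 0.05,"dy": 0.0015,"dz": 0.189,"rx": 0,"ry": 0,"rz": 0,"hand": 0.0}]'

```text
t: 2.58
tcp_pos: [0.5543, -0.1877, 0.0443]
eef_rot: [0.669, 0.743, -0.0, 0.002]
force: [-1.1, -3.7, 3.1]
finger_gap: 0.004
grip_force: 2.1
```

>>> move_arm --rows '[{"dx": 0.002,"dy": 0,"dz": 0,"rx": 0,"ry": 0,"rz": 0,"hand": 0.0},{"dx": 0.004,"dy": 0,"dz": 0,"rx": 0,"ry": 0,"rz": 0,"hand": 0.0},{"dx": 0.006,"dy": 0,"dz": 0,"rx": 0,"ry": 0,"rz": 0,"hand": 0.0},{"dx": 0.006,"dy": 0,"dz": 0,"rx": 0,"ry": 0,"rz": 0,"hand": 0.0},{"dx": 0.006,"dy": 0,"dz": 0,"rx": 0,"ry": 0,"rz": 0,"hand": 0.0}]'

```text
t: 3.0
tcp_pos: [0.5527, -0.1798, 0.0423]
eef_rot: [0.669, 0.743, 0.0, 0.0]
force: [1.2, -2.7, 2.0]
finger_gap: -0.002
grip_force: 1.8
```

```bash
python3 - <<'E'
from h import *
c=cam("wrist");s=c[4];print(s["t"],s["tcp_pos"],s["force"])
c=cam("top")
m=cv2.inRange(hsv(c),(20,140,120),(32,255,255))>0
for b in blobs(m,20):
    if 335<b[0][0]<370: print(b[0],b[1][4],ray(c,b[0],.068))
cv2.imwrite("pics/top2.png",cv2.resize(c[0][190:255,195:375,::-1],None,fx=4.4,fy=4.4,interpolation=cv2.INTER_CUBIC))
E
```

```text
3.0 [ 0.55271112 -0.17975988  0.04227409] [ 1.1533358  -2.72751868  1.96934706]
[347.1627907 217.       ] 43 [[ 0.54575461 -0.15918985  0.068     ]]
```

View pics/top2.png

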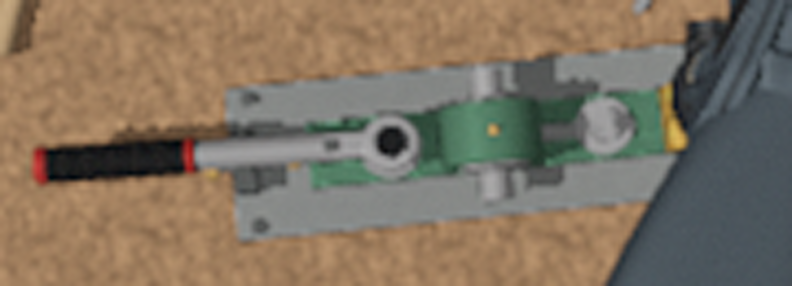

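The block has moved about 13 mm (orange dot from crop x 513 to 493), so 1–14 mm remain. I'll continue in small steps and watch the force.

>>> move_arm --rows '[{"dx": 0.001,"dy": 0,"dz": 0,"rx": 0,"ry": 0,"rz": 0,"hand": 0.0},{"dx": 0.002,"dy": 0,"dz": 0,"rx": 0,"ry": 0,"rz": 0,"hand": 0.0},{"dx": 0.002,"dy": 0,"dz": 0,"rx": 0,"ry": 0,"rz": 0,"hand": 0.0}]'

```text
t: 3.35
tcp_pos: [0.5523, -0.1778, 0.0422]
eef_rot: [0.669, 0.743, 0.0, -0.0]
force: [1.8, -2.1, 1.9]
finger_gap: -0.002
grip_force: 1.8
```

>>> move_arm --rows '[{"dx": 0.001,"dy": 0,"dz": 0,"rx": 0,"ry": 0,"rz": 0,"hand": 0.0},{"dx": 0.002,"dy": 0,"dz": 0,"rx": 0,"ry": 0,"rz": 0,"hand": 0.0},{"dx": 0.002,"dy": 0,"dz": 0,"rx": 0,"ry": 0,"rz": 0,"hand": 0.0}]'

```text
t: 3.6
tcp_pos: [0.5521, -0.1757, 0.0422]
eef_rot: [0.669, 0.743, 0.0, -0.0]
force: [3.0, -2.9, 0.6]
finger_gap: 0.004
grip_force: 1.8
```

>>> move_arm --rows '[{"dx": 0.001,"dy": 0,"dz": 0,"rx": 0,"ry": 0,"rz": 0,"hand": 0.0},{"dx": 0.002,"dy": 0,"dz": 0,"rx": 0,"ry": 0,"rz": 0,"hand": 0.0},{"dx": 0.002,"dy": 0,"dz": 0,"rx": 0,"ry": 0,"rz": 0,"hand": 0.0}]'

```text
t: 3.85
tcp_pos: [0.5518, -0.1737, 0.0422]
eef_rot: [0.669, 0.743, 0.0, -0.0]
force: [2.1, -2.6, -0.2]
finger_gap: 0.001
grip_force: 1.8
```

>>> move_arm --rows '[{"dx": 0.001,"dy": 0,"dz": 0,"rx": 0,"ry": 0,"rz": 0,"hand": 0.0},{"dx": 0.002,"dy": 0,"dz": 0,"rx": 0,"ry": 0,"rz": 0,"hand": 0.0},{"dx": 0.002,"dy": 0,"dz": 0,"rx": 0,"ry": 0,"rz": 0,"hand": 0.0}]'

```text
t: 4.1
tcp_pos: [0.5516, -0.172, 0.0422]
eef_rot: [0.669, 0.743, -0.0, 0.0]
force: [3.2, -3.7, 0.6]
finger_gap: -0.002
grip_force: 2.1
```

>>> move_arm --rows '[{"dx": 0.001,"dy": 0,"dz": 0,"rx": 0,"ry": 0,"rz": 0,"hand": 0.0},{"dx": 0.001,"dy": 0,"dz": 0,"rx": 0,"ry": 0,"rz": 0,"hand": 0.0},{"dx": 0.001,"dy": 0,"dz": 0,"rx": 0,"ry": 0,"rz": 0,"hand": 0.0}]'

```text
t: 4.35
tcp_pos: [0.5516, -0.172, 0.0423]
eef_rot: [0.669, 0.743, -0.001, 0.001]
force: [3.0, -5.4, 0.4]
finger_gap: -0.002
grip_force: 3.1
```

>>> move_arm --rows '[{"dx": 0.001,"dy": 0,"dz": 0,"rx": 0,"ry": 0,"rz": 0,"hand": 0.0},{"dx": 0.001,"dy": 0,"dz": 0,"rx": 0,"ry": 0,"rz": 0,"hand": 0.0},{"dx": 0.001,"dy": 0,"dz": 0,"rx": 0,"ry": 0,"rz": 0,"hand": 0.0}]'

```text
t: 4.6
tcp_pos: [0.5516, -0.172, 0.0424]
eef_rot: [0.669, 0.743, -0.001, 0.001]
force: [2.3, -7.5, -0.6]
finger_gap: -0.004
grip_force: 4.1
```

The TCP has stalled at y = -0.172 and the force climbs about 2 N per mm, so the block is against the stop. I'll press slightly more to be sure, then retreat and rise.

>>> move_arm --rows '[{"dx": 0.001,"dy": 0,"dz": 0,"rx": 0,"ry": 0,"rz": 0,"hand": 0.0},{"dx": 0.002,"dy": 0,"dz": 0,"rx": 0,"ry": 0,"rz": 0,"hand": 0.0},{"dx": 0.002,"dy": 0,"dz": 0,"rx": 0,"ry": 0,"rz": 0,"hand": 0.0},{"dx": 0.002,"dy": 0,"dz": 0,"rx": 0,"ry": 0,"rz": 0,"hand": 0.0}]'

```text
t: 4.93
tcp_pos: [0.5517, -0.172, 0.0426]
eef_rot: [0.67, 0.742, -0.003, 0.003]
force: [3.4, -11.2, -2.1]
finger_gap: 0.0
grip_force: 6.1
```

>>> move_arm --rows '[{"dx": -0.01,"dy": 0,"dz": 0,"rx": 0,"ry": 0,"rz": 0,"hand": 0.0},{"dx": -0.03,"dy": 0,"dz": 0,"rx": 0,"ry": 0,"rz": 0,"hand": 0.0},{"dx": -0.04,"dy": 0,"dz": 0,"rx": 0,"ry": 0,"rz": 0,"hand": 0.0},{"dx": -0.04,"dy": 0,"dz": -0.15,"rx": 0,"ry": 0,"rz": 0,"hand": 0.0},{"dx": -0.04,"dy": 0,"dz": -0.15,"rx": 0,"ry": 0,"rz": 0,"hand": 0.0},{"dx": -0.04,"dy": 0,"dz": -0.15,"rx": 0,"ry": 0,"rz": 0,"hand": 0.0},{"dx": -0.04,"dy": 0,"dz": -0.15,"rx": 0,"ry": 0,"rz": 0,"hand": 0.0},{"dx": -0.04,"dy": 0,"dz": -0.15,"rx": 0,"ry": 0,"rz": 0,"hand": 0.0}]'

```text
t: 5.6
tcp_pos: [0.5578, -0.2083, 0.2]
eef_rot: [0.669, 0.743, 0.002, 0.005]
force: [0.7, 0.2, 0.8]
finger_gap: -0.003
grip_force: 0.0
```

```bash
python3 - <<'E'
from h import *
s=readout.state();print(s["t"],s["tcp_pos"],s["force"])
c=cam("top")
m=cv2.inRange(hsv(c),(20,140,120),(32,255,255))>0
for b in blobs(m,20):
    if 335<b[0][0]<370: print(b[0],b[1][4],ray(c,b[0],.068))
E
```

```text
5.6 [ 0.55779477 -0.20829899  0.20002761] [0.68911123 0.16487519 0.79498117]
[345.4375   216.609375] 64 [[ 0.54697781 -0.15350031  0.068     ]]
```

The lug travelled 22 mm and the block is home. Now to the wrench, beside the grip on the robot's side.

>>> move_arm --rows '[{"dx": 0.463,"dy": -0.044,"dz": 0,"rx": 0,"ry": 0,"rz": 0,"hand": 0.0},{"dx": 0.463,"dy": -0.044,"dz": 0,"rx": 0,"ry": 0,"rz": 0,"hand": 0.0},{"dx": 0.463,"dy": -0.044,"dz": 0,"rx": 0,"ry": 0,"rz": 0,"hand": 0.0},{"dx": 0.463,"dy": -0.044,"dz": 0,"rx": 0,"ry": 0,"rz": 0,"hand": 0.0},{"dx": 0.463,"dy": -0.044,"dz": 0,"rx": 0,"ry": 0,"rz": 0,"hand": 0.0},{"dx": 0.463,"dy": -0.044,"dz": 0,"rx": 0,"ry": 0,"rz": 0,"hand": 0.0},{"dx": 0.463,"dy": -0.044,"dz": 0,"rx": 0,"ry": 0,"rz": 0,"hand": 0.0},{"dx": 0.463,"dy": -0.044,"dz": 0,"rx": 0,"ry": 0,"rz": 0,"hand": 0.0},{"dx": 0.463,"dy": -0.044,"dz": 0,"rx": 0,"ry": 0,"rz": 0,"hand": 0.0},{"dx": 0.463,"dy": -0.044,"dz": 0,"rx": 0,"ry": 0,"rz": 0,"hand": 0.0},{"dx": 0.463,"dy": -0.044,"dz": 0,"rx": 0,"ry": 0,"rz": 0,"hand": 0.0},{"dx": 0.463,"dy": -0.044,"dz": 0,"rx": 0,"ry": 0,"rz": 0,"hand": 0.0},{"dx": 0.463,"dy": -0.044,"dz": 0,"rx": 0,"ry": 0,"rz": 0,"hand": 0.0},{"dx": 0.463,"dy": -0.044,"dz": 0,"rx": 0,"ry": 0,"rz": 0,"hand": 0.0},{"dx": 0.463,"dy": -0.044,"dz": 0,"rx": 0,"ry": 0,"rz": 0,"hand": 0.0}]'

```text
t: 6.9
tcp_pos: [0.4626, 0.2467, 0.191]
eef_rot: [0.669, 0.743, -0.001, -0.001]
force: [0.3, 0.5, 0.6]
finger_gap: -0.005
grip_force: 0.0
```

```bash
python3 - <<'E'
from h import *
c=cam("wrist");s=c[4];print(s["t"],s["tcp_pos"],R.from_quat(s["eef_rot"]).as_matrix().round(3).tolist(),s["joint_pos"].round(2),s["force"])
cv2.imwrite("pics/w3.png",c[0][:,:,::-1])
m=cv2.inRange(hsv(c),(0,150,60),(6,255,255))>0
for b in blobs(m,30): print(b[0],b[1],ray(c,b[0],.07))
print(proj(c,[[.511,.253,.07],[.532,.054,.07]]))
E
```

```text
6.9 [0.46255048 0.2467083  0.19101443] [[-0.104, 0.995, -0.003], [0.995, 0.104, -0.001], [-0.001, -0.003, -1.0]] [ 0.36  0.04  0.01  1.54 -0.    1.83] [0.27197626 0.54171576 0.62199463]
[341.01193317 128.75417661] [324 122  35  14 419] [[0.50655587 0.31188835 0.07      ]]
[330.04477612 254.77114428] [316 247  30  13 201] [[0.51551061 0.19462056 0.07      ]]
[[335.07987177 196.24427701]
 [325.20806709 370.09047662]]
```

View pics/w3.png

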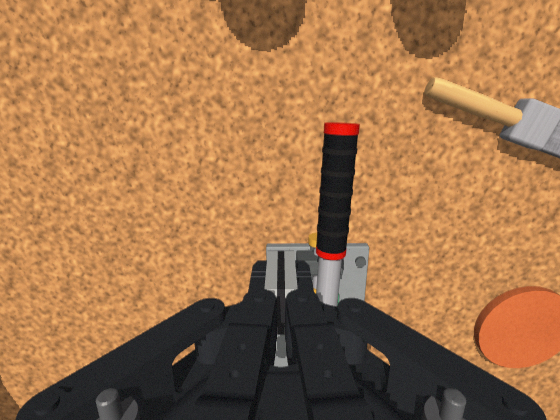

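The grip is visible with red ends at (341,129) and (330,255), pointing 4.4° off +y, and the swing side is clear at tool height. I'll turn the hand 88° so the fingers' flat side does the pushing, then descend beside the grip.

>>> move_arm --rows '[{"dx": 0,"dy": 0,"dz": 0,"rx": 0,"ry": 0,"rz": -88.4,"hand": 0.0},{"dx": 0,"dy": 0,"dz": 0,"rx": 0,"ry": 0,"rz": -88.4,"hand": 0.0},{"dx": 0,"dy": 0,"dz": 0,"rx": 0,"ry": 0,"rz": -88.4,"hand": 0.0},{"dx": 0,"dy": 0,"dz": 0,"rx": 0,"ry": 0,"rz": -88.4,"hand": 0.0},{"dx": 0,"dy": 0,"dz": 0,"rx": 0,"ry": 0,"rz": -88.4,"hand": 0.0},{"dx": 0,"dy": 0,"dz": 0,"rx": 0,"ry": 0,"rz": -88.4,"hand": 0.0},{"dx": 0,"dy": 0,"dz": 0,"rx": 0,"ry": 0,"rz": -88.4,"hand": 0.0},{"dx": 0,"dy": 0,"dz": 0,"rx": 0,"ry": 0,"rz": -88.4,"hand": 0.0},{"dx": 0,"dy": 0,"dz": 0,"rx": 0,"ry": 0,"rz": -88.4,"hand": 0.0},{"dx": 0,"dy": 0,"dz": 0,"rx": 0,"ry": 0,"rz": -88.4,"hand": 0.0},{"dx": 0,"dy": 0,"dz": 0,"rx": 0,"ry": 0,"rz": -88.4,"hand": 0.0},{"dx": 0,"dy": 0,"dz": 0,"rx": 0,"ry": 0,"rz": -88.4,"hand": 0.0},{"dx": 0,"dy": 0,"dz": 0,"rx": 0,"ry": 0,"rz": -88.4,"hand": 0.0},{"dx": 0,"dy": 0,"dz": 0.141,"rx": 0,"ry": 0,"rz": -88.4,"hand": 0.0},{"dx": 0,"dy": 0,"dz": 0.141,"rx": 0,"ry": 0,"rz": -88.4,"hand": 0.0},{"dx": 0,"dy": 0,"dz": 0.141,"rx": 0,"ry": 0,"rz": -88.4,"hand": 0.0},{"dx": 0,"dy": 0,"dz": 0.141,"rx": 0,"ry": 0,"rz": -88.4,"hand": 0.0},{"dx": 0,"dy": 0,"dz": 0.141,"rx": 0,"ry": 0,"rz": -88.4,"hand": 0.0},{"dx": 0,"dy": 0,"dz": 0.141,"rx": 0,"ry": 0,"rz": -88.4,"hand": 0.0}]'

```text
t: 8.53
tcp_pos: [0.4624, 0.2462, 0.0503]
eef_rot: [-0.037, 0.999, -0.001, -0.002]
force: [0.5, 0.8, 1.0]
finger_gap: 0.001
grip_force: 0.0
```

>>> move_arm --rows '[{"dx": -0.01,"dy": 0,"dz": 0,"rx": 0,"ry": 0,"rz": 0,"hand": 0.0},{"dx": -0.016,"dy": 0,"dz": 0,"rx": 0,"ry": 0,"rz": 0,"hand": 0.0},{"dx": -0.02,"dy": 0,"dz": 0,"rx": 0,"ry": 0,"rz": 0,"hand": 0.0},{"dx": -0.024,"dy": 0,"dz": 0,"rx": 0,"ry": 0,"rz": 0,"hand": 0.0},{"dx": -0.028,"dy": 0,"dz": 0,"rx": 0,"ry": 0,"rz": 0,"hand": 0.0},{"dx": -0.028,"dy": 0,"dz": 0,"rx": 0,"ry": 0,"rz": 0,"hand": 0.0}]'

```text
t: 9.03
tcp_pos: [0.492, 0.2503, 0.0522]
eef_rot: [-0.038, 0.999, 0.0, 0.001]
force: [-0.5, -0.2, -0.1]
finger_gap: 0.002
grip_force: 0.4
```

>>> move_arm --rows '[{"dx": -0.01,"dy": 0.001,"dz": 0,"rx": 0,"ry": 0,"rz": 2.9,"hand": 0.0},{"dx": -0.02,"dy": 0.0015,"dz": 0,"rx": 0,"ry": 0,"rz": 5.7,"hand": 0.0},{"dx": -0.03,"dy": 0.0015,"dz": 0,"rx": 0,"ry": 0,"rz": 8.6,"hand": 0.0},{"dx": -0.03,"dy": 0.0015,"dz": 0,"rx": 0,"ry": 0,"rz": 8.6,"hand": 0.0},{"dx": -0.03,"dy": 0.0015,"dz": 0,"rx": 0,"ry": 0,"rz": 8.6,"hand": 0.0}]'

```text
t: 9.45
tcp_pos: [0.5213, 0.2539, 0.0513]
eef_rot: [0.036, 0.999, -0.0, 0.0]
force: [0.3, 0.5, -0.7]
finger_gap: 0.004
grip_force: 0.0
```

>>> move_arm --rows '[{"dx": -0.004,"dy": 0.0004,"dz": 0,"rx": 0,"ry": 0,"rz": 1.15,"hand": 0.0},{"dx": -0.008,"dy": 0.0008,"dz": 0,"rx": 0,"ry": 0,"rz": 2.3,"hand": 0.0},{"dx": -0.008,"dy": 0.0008,"dz": 0,"rx": 0,"ry": 0,"rz": 2.3,"hand": 0.0}]'

```text
t: 9.7
tcp_pos: [0.5286, 0.2541, 0.0511]
eef_rot: [0.057, 0.998, -0.0, -0.0]
force: [-1.7, 0.7, 0.3]
finger_gap: 0.002
grip_force: 0.9
```

>>> move_arm --rows '[{"dx": -0.004,"dy": 0.0004,"dz": 0,"rx": 0,"ry": 0,"rz": 1.15,"hand": 0.0},{"dx": -0.008,"dy": 0.0008,"dz": 0,"rx": 0,"ry": 0,"rz": 2.3,"hand": 0.0},{"dx": -0.008,"dy": 0.0008,"dz": 0,"rx": 0,"ry": 0,"rz": 2.3,"hand": 0.0}]'

```text
t: 9.95
tcp_pos: [0.5375, 0.2538, 0.0512]
eef_rot: [0.077, 0.997, -0.0, 0.0]
force: [-2.4, -0.8, -0.2]
finger_gap: 0.001
grip_force: 0.8
```

>>> move_arm --rows '[{"dx": -0.004,"dy": 0.0004,"dz": 0,"rx": 0,"ry": 0,"rz": 1.15,"hand": 0.0},{"dx": -0.008,"dy": 0.0008,"dz": 0,"rx": 0,"ry": 0,"rz": 2.3,"hand": 0.0},{"dx": -0.008,"dy": 0.0008,"dz": 0,"rx": 0,"ry": 0,"rz": 2.3,"hand": 0.0}]'

```text
t: 10.2
tcp_pos: [0.5458, 0.2533, 0.0512]
eef_rot: [0.097, 0.995, -0.0, 0.0]
force: [-0.2, -0.4, -0.6]
finger_gap: 0.004
grip_force: 0.7
```

```bash
cat >> h.py <<'E'
def handle(c):
    "red rings and dark hole seen from the top: grip angle (cw from world +y)"
    m=cv2.inRange(hsv(c),(0,150,60),(5,255,255))>0;out=[]
    for b in blobs(m,6):
        p=ray(c,b[0],.07)[0]
        if .47<p[0]<.72 and .1<p[1]<.33: out.append((p[:2].round(4),b[1][4]))
    return out
E
python3 - <<'E'
from h import *
c=cam("top");print(c[4]["t"],c[4]["force"],handle(c))
E
```

```text
10.2 [-0.19643548 -0.40111956 -0.5875977 ] [(array([0.5628, 0.1986]), np.int32(13))]
```

>>> move_arm --rows '[{"dx": -0.004,"dy": 0.0004,"dz": 0,"rx": 0,"ry": 0,"rz": 1.15,"hand": 0.0},{"dx": -0.008,"dy": 0.0008,"dz": 0,"rx": 0,"ry": 0,"rz": 2.3,"hand": 0.0},{"dx": -0.008,"dy": 0.0008,"dz": 0,"rx": 0,"ry": 0,"rz": 2.3,"hand": 0.0}]'

```text
t: 10.5
tcp_pos: [0.5537, 0.2527, 0.0513]
eef_rot: [0.117, 0.993, -0.0, 0.0]
force: [-1.6, -0.3, -0.5]
finger_gap: 0.002
grip_force: 0.7
```

>>> move_arm --rows '[{"dx": -0.004,"dy": 0.0004,"dz": 0,"rx": 0,"ry": 0,"rz": 1.15,"hand": 0.0},{"dx": -0.008,"dy": 0.0008,"dz": 0,"rx": 0,"ry": 0,"rz": 2.3,"hand": 0.0},{"dx": -0.008,"dy": 0.0008,"dz": 0,"rx": 0,"ry": 0,"rz": 2.3,"hand": 0.0}]'

```text
t: 10.75
tcp_pos: [0.5618, 0.2516, 0.0513]
eef_rot: [0.137, 0.991, 0.0, 0.0]
force: [-2.1, -1.0, 0.3]
finger_gap: -0.001
grip_force: 0.7
```

>>> move_arm --rows '[{"dx": -0.004,"dy": 0.0004,"dz": 0,"rx": 0,"ry": 0,"rz": 1.15,"hand": 0.0},{"dx": -0.008,"dy": 0.0008,"dz": 0,"rx": 0,"ry": 0,"rz": 2.3,"hand": 0.0},{"dx": -0.008,"dy": 0.0008,"dz": 0,"rx": 0,"ry": 0,"rz": 2.3,"hand": 0.0}]'

```text
t: 11.0
tcp_pos: [0.5698, 0.2502, 0.0514]
eef_rot: [0.157, 0.988, 0.0, 0.0]
force: [-1.0, 0.1, -0.1]
finger_gap: -0.005
grip_force: 0.7
```

>>> move_arm --rows '[{"dx": -0.004,"dy": 0.0004,"dz": 0,"rx": 0,"ry": 0,"rz": 1.15,"hand": 0.0},{"dx": -0.008,"dy": 0.0008,"dz": 0,"rx": 0,"ry": 0,"rz": 2.3,"hand": 0.0},{"dx": -0.008,"dy": 0.0008,"dz": 0,"rx": 0,"ry": 0,"rz": 2.3,"hand": 0.0}]'

```text
t: 11.25
tcp_pos: [0.5777, 0.2485, 0.0514]
eef_rot: [0.177, 0.984, 0.0, 0.0]
force: [-1.7, -0.5, 0.7]
finger_gap: 0.002
grip_force: 0.7
```

>>> move_arm --rows '[{"dx": -0.004,"dy": 0.0004,"dz": 0,"rx": 0,"ry": 0,"rz": 1.15,"hand": 0.0},{"dx": -0.008,"dy": 0.0008,"dz": 0,"rx": 0,"ry": 0,"rz": 2.3,"hand": 0.0},{"dx": -0.008,"dy": 0.0008,"dz": 0,"rx": 0,"ry": 0,"rz": 2.3,"hand": 0.0}]'

```text
t: 11.5
tcp_pos: [0.5854, 0.2464, 0.0514]
eef_rot: [0.197, 0.98, 0.0, 0.001]
force: [-2.1, 0.4, 0.0]
finger_gap: 0.001
grip_force: 0.7
```

>>> move_arm --rows '[{"dx": -0.004,"dy": 0.0004,"dz": 0,"rx": 0,"ry": 0,"rz": 1.15,"hand": 0.0},{"dx": -0.008,"dy": 0.0008,"dz": 0,"rx": 0,"ry": 0,"rz": 2.3,"hand": 0.0},{"dx": -0.008,"dy": 0.0008,"dz": 0,"rx": 0,"ry": 0,"rz": 2.3,"hand": 0.0}]'

```text
t: 11.75
tcp_pos: [0.5931, 0.244, 0.0514]
eef_rot: [0.216, 0.976, 0.0, 0.0]
force: [-1.8, -0.9, 0.9]
finger_gap: -0.001
grip_force: 0.7
```

>>> move_arm --rows '[{"dx": -0.004,"dy": 0.0004,"dz": 0,"rx": 0,"ry": 0,"rz": 1.15,"hand": 0.0},{"dx": -0.008,"dy": 0.0008,"dz": 0,"rx": 0,"ry": 0,"rz": 2.3,"hand": 0.0},{"dx": -0.008,"dy": 0.0008,"dz": 0,"rx": 0,"ry": 0,"rz": 2.3,"hand": 0.0}]'

```text
t: 12.0
tcp_pos: [0.6007, 0.2414, 0.0513]
eef_rot: [0.236, 0.972, 0.0, 0.0]
force: [-1.5, -0.3, -0.6]
finger_gap: 0.006
grip_force: 0.7
```

>>> move_arm --rows '[{"dx": -0.004,"dy": 0.0004,"dz": 0,"rx": 0,"ry": 0,"rz": 1.15,"hand": 0.0},{"dx": -0.008,"dy": 0.0008,"dz": 0,"rx": 0,"ry": 0,"rz": 2.3,"hand": 0.0},{"dx": -0.008,"dy": 0.0008,"dz": 0,"rx": 0,"ry": 0,"rz": 2.3,"hand": 0.0}]'

```text
t: 12.25
tcp_pos: [0.6054, 0.2399, 0.0507]
eef_rot: [0.255, 0.967, 0.001, -0.003]
force: [-6.5, 2.3, 0.8]
finger_gap: 0.002
grip_force: 3.3
```

Seated: force is up to 7 N. Small steps from here.

>>> move_arm --rows '[{"dx": -0.001,"dy": 0,"dz": 0,"rx": 0,"ry": 0,"rz": 0.2,"hand": 0.0},{"dx": -0.002,"dy": 0,"dz": 0,"rx": 0,"ry": 0,"rz": 0.4,"hand": 0.0},{"dx": -0.002,"dy": 0,"dz": 0,"rx": 0,"ry": 0,"rz": 0.4,"hand": 0.0}]'

```text
t: 12.5
tcp_pos: [0.6059, 0.2397, 0.0505]
eef_rot: [0.258, 0.966, 0.001, -0.004]
force: [-8.8, 3.5, 0.7]
finger_gap: -0.003
grip_force: 4.6
```

>>> move_arm --rows '[{"dx": -0.001,"dy": 0,"dz": 0,"rx": 0,"ry": 0,"rz": 0.2,"hand": 0.0},{"dx": -0.002,"dy": 0,"dz": 0,"rx": 0,"ry": 0,"rz": 0.4,"hand": 0.0},{"dx": -0.002,"dy": 0,"dz": 0,"rx": 0,"ry": 0,"rz": 0.4,"hand": 0.0}]'

```text
t: 12.75
tcp_pos: [0.6068, 0.2394, 0.0503]
eef_rot: [0.261, 0.965, 0.001, -0.005]
force: [-10.4, 4.9, 2.0]
finger_gap: 0.0
grip_force: 5.5
```

>>> move_arm --rows '[{"dx": -0.001,"dy": 0,"dz": 0,"rx": 0,"ry": 0,"rz": 0.2,"hand": 0.0},{"dx": -0.002,"dy": 0,"dz": 0,"rx": 0,"ry": 0,"rz": 0.4,"hand": 0.0},{"dx": -0.002,"dy": 0,"dz": 0,"rx": 0,"ry": 0,"rz": 0.4,"hand": 0.0}]'

```text
t: 13.0
tcp_pos: [0.6084, 0.2387, 0.0504]
eef_rot: [0.264, 0.965, 0.001, -0.005]
force: [-9.9, 5.5, 1.8]
finger_gap: 0.001
grip_force: 5.8
```

>>> move_arm --rows '[{"dx": -0.001,"dy": 0,"dz": 0,"rx": 0,"ry": 0,"rz": 0.2,"hand": 0.0},{"dx": -0.002,"dy": 0,"dz": 0,"rx": 0,"ry": 0,"rz": 0.4,"hand": 0.0},{"dx": -0.003,"dy": 0,"dz": 0,"rx": 0,"ry": 0,"rz": 0.6,"hand": 0.0},{"dx": -0.003,"dy": 0,"dz": 0,"rx": 0,"ry": 0,"rz": 0.6,"hand": 0.0}]'

```text
t: 13.33
tcp_pos: [0.6114, 0.2373, 0.0505]
eef_rot: [0.269, 0.963, 0.002, -0.004]
force: [-8.9, 5.8, 1.2]
finger_gap: 0.001
grip_force: 5.5
```

>>> move_arm --rows '[{"dx": -0.001,"dy": 0,"dz": 0,"rx": 0,"ry": 0,"rz": 0.3,"hand": 0.0},{"dx": -0.003,"dy": 0,"dz": 0,"rx": 0,"ry": 0,"rz": 0.8,"hand": 0.0},{"dx": -0.005,"dy": 0,"dz": 0,"rx": 0,"ry": 0,"rz": 1.5,"hand": 0.0},{"dx": -0.005,"dy": 0,"dz": 0,"rx": 0,"ry": 0,"rz": 1.5,"hand": 0.0}]'

```text
t: 13.67
tcp_pos: [0.6165, 0.2348, 0.0508]
eef_rot: [0.282, 0.959, 0.002, -0.004]
force: [-8.3, 5.3, 0.6]
finger_gap: -0.002
grip_force: 5.0
```

>>> move_arm --rows '[{"dx": -0.001,"dy": 0,"dz": 0,"rx": 0,"ry": 0,"rz": 0.3,"hand": 0.0},{"dx": -0.003,"dy": 0,"dz": 0,"rx": 0,"ry": 0,"rz": 0.8,"hand": 0.0},{"dx": -0.005,"dy": 0,"dz": 0,"rx": 0,"ry": 0,"rz": 1.5,"hand": 0.0},{"dx": -0.005,"dy": 0,"dz": 0,"rx": 0,"ry": 0,"rz": 1.5,"hand": 0.0}]'

```text
t: 14.0
tcp_pos: [0.6216, 0.232, 0.0511]
eef_rot: [0.294, 0.956, 0.002, -0.003]
force: [-6.9, 5.1, 1.2]
finger_gap: -0.0
grip_force: 4.3
```

```bash
python3 - <<'E'
from h import *
c=cam("top");print(c[4]["t"],c[4]["tcp_pos"],c[4]["force"],handle(c))
x=c[0][150:260,190:330,::-1];cv2.imwrite("pics/top3.png",cv2.resize(x,None,fx=5,fy=5,interpolation=cv2.INTER_CUBIC))
E
```

```text
14.0 [0.62162067 0.23198946 0.05110373] [-6.86024467  5.13409179  1.21101312] [(array([0.6124, 0.1762]), np.int32(15))]
```

View pics/top3.png

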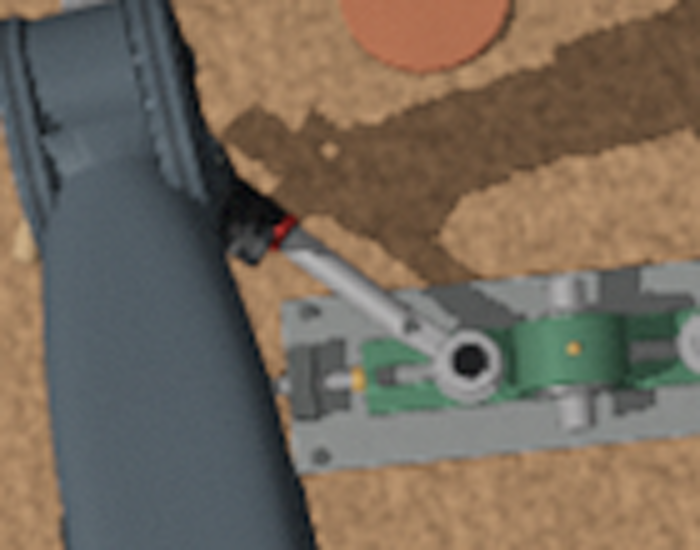

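The picture shows the handle visibly bent at the hinge (412,325) with the force falling to 8.5 N (bend about 0.1 rad), and the block touching the brass tip (358,378). I'll stop here, back off smoothly and rise.

>>> move_arm --rows '[{"dx": 0.005,"dy": 0,"dz": 0,"rx": 0,"ry": 0,"rz": 0,"hand": 0.0},{"dx": 0.01,"dy": 0,"dz": 0,"rx": 0,"ry": 0,"rz": 0,"hand": 0.0},{"dx": 0.016,"dy": 0,"dz": 0,"rx": 0,"ry": 0,"rz": 0,"hand": 0.0},{"dx": 0.024,"dy": 0,"dz": 0,"rx": 0,"ry": 0,"rz": 0,"hand": 0.0},{"dx": 0.04,"dy": 0,"dz": 0,"rx": 0,"ry": 0,"rz": 0,"hand": 0.0},{"dx": 0.06,"dy": 0,"dz": 0,"rx": 0,"ry": 0,"rz": 0,"hand": 0.0},{"dx": 0.06,"dy": 0,"dz": 0,"rx": 0,"ry": 0,"rz": 0,"hand": 0.0},{"dx": 0.06,"dy": 0,"dz": -0.16,"rx": 0,"ry": 0,"rz": 0,"hand": 0.0},{"dx": 0.06,"dy": 0,"dz": -0.16,"rx": 0,"ry": 0,"rz": 0,"hand": 0.0},{"dx": 0.06,"dy": 0,"dz": -0.16,"rx": 0,"ry": 0,"rz": 0,"hand": 0.0},{"dx": 0.06,"dy": 0,"dz": -0.16,"rx": 0,"ry": 0,"rz": 0,"hand": 0.0},{"dx": 0.06,"dy": 0,"dz": -0.16,"rx": 0,"ry": 0,"rz": 0,"hand": 0.0},{"dx": 0.16,"dy": 0.15,"dz": -0.16,"rx": 0,"ry": 0,"rz": 0,"hand": 0.0},{"dx": 0.16,"dy": 0.15,"dz": -0.16,"rx": 0,"ry": 0,"rz": 0,"hand": 0.0},{"dx": 0.16,"dy": 0.15,"dz": -0.16,"rx": 0,"ry": 0,"rz": 0,"hand": 0.0},{"dx": 0.16,"dy": 0.15,"dz": -0.16,"rx": 0,"ry": 0,"rz": 0,"hand": 0.0},{"dx": 0.16,"dy": 0.15,"dz": -0.16,"rx": 0,"ry": 0,"rz": 0,"hand": 0.0},{"dx": 0.16,"dy": 0.15,"dz": -0.16,"rx": 0,"ry": 0,"rz": 0,"hand": 0.0}]'

```text
t: 15.55
tcp_pos: [0.576, 0.4472, 0.2093]
eef_rot: [0.293, 0.956, 0.001, 0.0]
force: [-0.1, -0.7, -0.3]
finger_gap: -0.003
grip_force: 0.0
```

```bash
python3 - <<'E'
from h import *
c=cam("top");print(c[4]["t"],c[4]["tcp_pos"],c[4]["force"],handle(c))
m=cv2.inRange(hsv(c),(20,140,120),(32,255,255))>0
for b in blobs(m,20):
    if 335<b[0][0]<370: print(b[0],b[1][4],ray(c,b[0],.068))
x=c[0][130:260,190:370,::-1];cv2.imwrite("pics/top4.png",cv2.resize(x,None,fx=4.4,fy=4.4,interpolation=cv2.INTER_CUBIC))
E
```

```text
15.55 [0.57599837 0.44724166 0.20934983] [-0.05325491 -0.69804691 -0.34769133] [(array([0.6536, 0.2823]), np.int32(15)), (array([0.5989, 0.1853]), np.int32(21))]
[346.    216.625] 40 [[ 0.5469494  -0.15535574  0.068     ]]
```

View pics/top4.png

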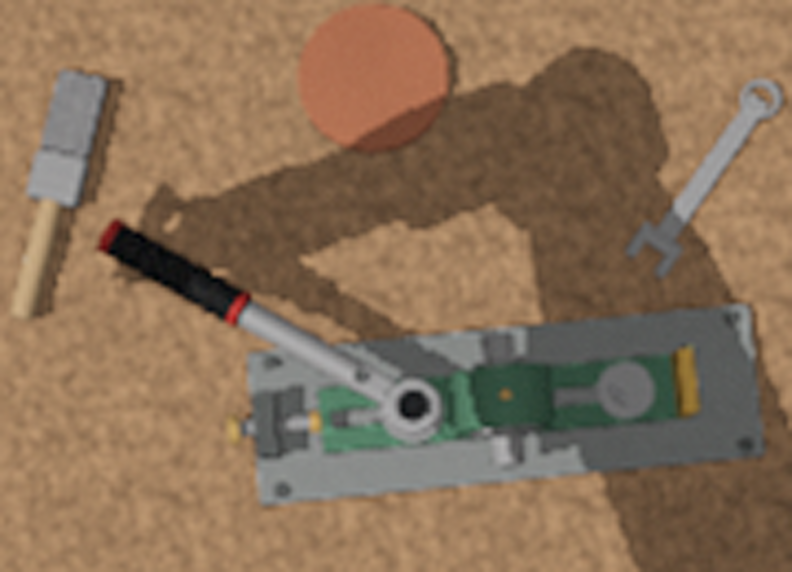

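The handle is straight, from the nut (413,404) to the red end (110,236). The green block meets the brass tip at (321,420), and the brush, disc and spanner have not been touched. Handing in.

```bash
python3 -c "
from station import order
print(order.job_done())"
```

```text
the job is handed in; nothing more can be done
None
```

The job is handed in: the block is home against the stop screw (at most 12 N on it), the wrench clicked over and was stopped at about 0.1 rad of bend, and let go with its handle straight; I touched nothing else.

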